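# Clip a counting chamber onto the cell imager

## Task

Load the glass counting chamber into the imager: raise the spring clip until it stays up by itself, slide the chamber lengthways, flat on the stage, between the guides until its far end is fully home under the lip of the rear stop, then bring the clip down so that it holds the chamber. Lower the clip under control all the way: do not let it snap shut. Leave the vials and the tip rack where they are.

Things in the scene. Friction and masses are not known exactly. Their poses are not given: they have to be found in the camera images.
- imager: Cell imager, fixed to the desk: off-white box 180 (x) by 128 (y) by 45 mm high, dark level stage plate on top with a round window. Origin: centre of its underside. x points from its open front (roughly towards the robot) to its rear, y to its left, z up. Stage: 45 mm above the desk, x -84 to +38, y -58 to +58 mm. Black focus wheels stand out 12 mm at the sides.
- seat (a point): Centre of the chamber's place, on the stage surface over the window (imager x -10, y 0, z 45 mm). Axes as the imager's. A chamber fully home has its underside centre here, its length along x. More than 6 mm in front of it the stage is bare.
- guides (a point): Midway between the two side guides where their straight part begins, on the stage (8 mm behind the seat, imager x -2 mm). Axes as the imager's. The guides are strips 4 mm high: straight from here 30 mm rearwards to the stop, inner faces 40 mm apart, and flared over 13 mm to the front, to 50 mm apart.
- stop (a point): Foot of the rear stop's face, on the stage, 38 mm behind the seat (imager x +28 mm). Axes as the imager's. Aluminium block 48 mm wide, 11 mm high; its lip reaches 5 mm forward, 8 mm above the stage, 3 mm thick.
- clip (a joint): Spring clip angle (rad): 0 shut and empty, about 0.07 shut on the chamber, 1.8 fully up, leaning back past upright. Over-centre spring, balance at 0.9: above it the clip stays up against its end stop; below it pulls shut (0.14 N m at 0, so 2 to 3 N lift the bar) and, let go, snaps down at over 7 rad/s. Lowered in a grip it stays slow.
- clip_bar (a point): Middle of the clip's grip bar: round, black, 10 mm thick, along the imager's y, clear over 52 mm. Shut, it lies 82 mm in front of and 12 mm above the hinge axis (26 mm above the stage); it swings up and rearwards on an 82.9 mm radius. At 1.8 rad it stands 30 mm behind, 77 mm above the hinge. It turns with the clip, so it slips round between pads that keep their direction.
- clip_hinge (a point): Middle of the clip's hinge axis, along the imager's y at imager x +42 mm, 59 mm above the desk. Steel frame 66 mm wide: two arms beside stop and guides, a cross strip 62 mm from the hinge (20 mm short of the bar, its top 15.5 mm above the stage when shut) with two rubber feet that press on the chamber. Hinge cheeks at y 33 to 40 mm either side, top 64 mm above the desk.
- chamber: Counting chamber: flat glass slide 76 (x) by 35 (y) by 5 mm thick, 28 to 49 g, frosted grey-blue ends, white cross grooves, two small dark ruled fields at the middle. Starts flat on the desk. Origin: centre of its underside; x along its length, z up; both ends alike.
- vial_a: Screw-cap glass vial with a white cap, 17 mm across, 51 mm tall, standing on the desk by the imager's left side. Origin: centre of its underside.
- vial_b: A second such vial, near the first. Origin: centre of its underside.
- tips: Rack of pipette tips, 69 by 101 by 29 mm, on the desk behind the work. Origin: centre of its underside.
Things that resemble listed ones, but are neither listed nor needed, are in the scene too. There is more than one size of the chamber; the one meant has the size given above.

How it is judged:
On the way, in this order (a step that is already met when the one before it is completed fails the run):
1. the clip is raised and stays up (beyond 1.5 rad) (value of joint clip above 1.5 rad), for 0.3 s.
2. with the clip up, the chamber lies flat on the stage, home against the rear stop, under its lip (value of joint clip above 1.3 rad and x of chamber in the frame of seat between -0.003 and 0.003 m and y of chamber in the frame of seat between -0.005 and 0.005 m and z of chamber in the frame of seat between -0.002 and 0.002 m and angle between the x axis of chamber and the x axis of seat, either way round below 0.15 rad), for 0.2 s.
At the end, for the whole second after the job is handed in: The chamber lies flat on the stage, within 3 mm of home against the rear stop (so under its lip), within 5 mm sideways and 0.15 rad of the seat's direction, at rest; the clip rests on it (clip angle 0.04 to 0.11 rad) (x of chamber in the frame of seat between -0.003 and 0.003 m and y of chamber in the frame of seat between -0.005 and 0.005 m and z of chamber in the frame of seat between -0.002 and 0.002 m and angle between the x axis of chamber and the x axis of seat, either way round below 0.15 rad and value of joint clip between 0.04 and 0.11 rad and linear speed of chamber below 0.02 m/s); the robot touches nothing.
It fails at once if the clip snaps down (falls faster than 5 rad/s) (velocity of joint clip below -5 rad/s).
It fails at once if a vial is moved by more than 15 mm or tipped (distance of any of vial_a, vial_b from where it was at the start of the episode above 0.015 m or angle between any of vial_a, vial_b's own z axis and vertical above 0.5 rad).
It fails at once if the tip rack is moved by more than 15 mm (distance of tips from where it was at the start of the episode above 0.015 m).
It also fails if it takes over 72 s, if anything falls off the work surface, if the arm or the gripper's body presses on something with over 40 N, if the wrist force passes 120 N, or if a joint passes its speed limit or range.

## Robot

A 6-joint arm with a two-finger parallel gripper is mounted at the origin on a cart in front of the work surface, level with it; the furniture and walls round the work are solid. World frame = base frame: x ahead of the robot, y to its left, z up, the work surface at z = 0. Lengths are in m, angles in rad, forces in N, time in s.
With the tool pointing down it reaches from about 0.275 to 0.85 m from the base axis. Payload 5.2 kg.
Tool frame: the origin (TCP) lies midway between the tips of the shut fingers; the grasp point (between the pads) lies 19 mm behind it; z points along the fingers, y is the line along which they close (so a half turn about z gives the same grasp; the last joint's range is limited). The gripper opens to 85 mm and grips with 20 to 120 N. Pads are 22 mm wide; open, the fingers measure 114 mm over their backs; the gripper's body (76 mm by 85 mm) begins 54 mm behind the grasp point. The pads swing forward as they close: fully open they stand 13 mm farther back than shut.
Start: joints at [0.904, 0.259, 1.535, -0, 1.348, -0.203], TCP at [0.246, 0.492, 0.231] pointing down, gripper open.
Joint ranges: [-3.14, 3.14], [-0.91, 2.08], [0.19, 2.58], [-1.22, 4.36], [0.22, 2.71], [-3.12, 3.12]. Speed limits (rad/s): [2.57, 2.57, 3.14, 3.14, 3.14, 3.14].

## Interface

Orientations are given as a unit quaternion [x, y, z, w].
In Python, from workcell import readout, eyes, job gives the robot as it stands. The module is installed in compiled form; this text tells all that it offers.
- The arm moves only by the tool arm_command, never from a script. Its argument "commands" is a list of rows, each a list of 5 numbers: the closure, from -1 (fully open) to 1 (shut), then the shift along the tool's x, y, z in cm, then the turn about the tool's z in rad. In form: [[gripper, x, y, z, twist], ...]. A call has 1 to 20 rows; each row is the pose to reach, as a shift and turn from the pose commanded when the call began, along the tool's axes at that moment; what a row does not reach only later rows make up. A row lasts 1/8 s, in which the tool goes at most 62.5 mm and 10.7 degrees, less where a joint would pass 70% of its speed; a pose out of reach is approached as far as the arm can. A call with a gripper value outside its range is refused whole. The fingers move at their own pace and stop on an object; "force" is the grip in N (left out, the last holds). Time passes only in rows, so rows that repeat a pose let the fingers close. It gives the time, the measured TCP pose, the force, the opening and the grip force at its end, in the units of the state.
- readout.sense(): the state, without advancing time (a new reading comes with each control period).
- eyes.read_camera(name): name is "side" or "top" or "wrist"; returns (picture, depth): 400x640x3 uint8, blue, green, red; 400x640 float32, m along the optical axis (not along the pixel's ray), 0 where there is no reading.
- eyes.calibration(name): a dict with "fx", "fy", "cx", "cy" (pixels), "k1" (the pictures are not rectified: a ray, as slopes to the right and down, at radius r is drawn at 1 + k1 r^2 times it, then the intrinsics apply), "view" (4x4, takes a point from world to camera coordinates); the wrist camera has in their place "tool_from_camera" (4x4, takes a point from camera to tool coordinates, whose origin is the TCP and whose axes are the flange's). Camera axes: x right, y down, z forward; pixel columns grow to the right and rows downward; lengths in m; the calibration is good to about 2 mm. A picture is of the moment at which its call begins: read the wrist's pose just before it. calibration takes no time and is no camera call.
- job.hand_in(): hands the job in; it is judged then, once.
The state is a dict: "clock": time; "joint_positions": joint angles; "joint_velocities": joint speeds; "effort": joint torques, N m; "tool_pos": TCP position; "orientation": TCP orientation; "contact_force": force on the tool from outside, world axes, zero at the start; "torque": the same for the moment, N m; "opening": opening from 0.0 (shut) to 1.0 (fully open); "gripper_force": force on a finger pad.
Only numpy, scipy, OpenCV 4.12 (cv2) and the standard library are available. Lean on these libraries where they do the work, as an engineer would, in place of code of your own. Each camera call takes 0.05 s, during which the arm holds its last target. There are 200 camera calls.

## Working session

There is one attempt and no reset: what is moved stays moved. The work goes in short steps, Python scripts to look and compute and a tool call to move; the robot and the scene stay as the last step left them, time stands still between calls to the robot, and variables do not carry over. Pictures are saved under pics/ and viewed, at most 10 in all, crops included, and the job is handed in when it is done.

Besides the shell and the picture viewer there is one more tool, called as a command line: name --pt "numbers of a row" for each row, then --argument value for the rest. arm_command: Moves the arm, as the interface text tells. Its arguments: {"type":"object","properties":{"commands":{"type":"array","items":{"type":"array","items":{"type":"number"}}},"force":{"type":"number"}},"required":["commands"]}

```bash
mkdir -p pics; cat > h.py <<'E'
import numpy as np, cv2
from scipy.spatial.transform import Rotation as R
from workcell import readout, eyes, job
def T():
    s=readout.sense(); M=np.eye(4); M[:3,:3]=R.from_quat(s['orientation']).as_matrix(); M[:3,3]=s['tool_pos']; return M
def grab(n):
    M=T(); im,d=eyes.read_camera(n); c=eyes.calibration(n)
    W=M@np.array(c['tool_from_camera']) if n=='wrist' else np.linalg.inv(np.array(c['view']))
    return im,d,c,W
def rays(c,W,uv):
    uv=np.atleast_2d(np.array(uv,float)); K=np.array([[c['fx'],0,c['cx']],[0,c['fy'],c['cy']],[0,0,1]])
    p=cv2.undistortPoints(uv[:,None],K,np.array([c['k1'],0,0,0,0.]))[:,0]
    return np.c_[p,np.ones(len(p))]@W[:3,:3].T, W[:3,3]
def onz(c,W,uv,z):
    r,o=rays(c,W,uv); return o+r*((z-o[2])/r[:,2])[:,None]
def ondepth(c,W,uv,d):
    r,o=rays(c,W,uv); uv=np.atleast_2d(uv).astype(int); return o+r*d[uv[:,1],uv[:,0]][:,None]
E
python3 - <<'E'
from h import *
s=readout.sense(); print(s['clock'],s['tool_pos'],s['orientation'])
for n in ('top','side'):
    im,d,c,W=grab(n); cv2.imwrite(f'pics/{n}0.png',im); np.savez(f'{n}0.npz',im=im,d=d,W=W); print(n,{k:c[k] for k in('fx','fy','cx','cy','k1')},W.round(3).tolist())
E
```

```text
0.0 [0.2456994  0.49145625 0.23045749] [ 2.29836384e-01  9.73228825e-01 -8.61295798e-04 -3.85509405e-04]
top {'fx': 378.9421668650692, 'fy': 378.9421668650692, 'cx': 321.4197758649452, 'cy': 198.69989129453535, 'k1': -0.06893814398899316} [[-0.027, -0.998, 0.053, 0.588], [-1.0, 0.028, 0.015, 0.027], [-0.017, -0.053, -0.998, 0.945], [0.0, 0.0, 0.0, 1.0]]
side {'fx': 406.7412045947237, 'fy': 406.7412045947237, 'cx': 322.0754416937926, 'cy': 203.17119774532452, 'k1': -0.03308341781454975} [[-0.971, -0.099, 0.216, 0.447], [-0.237, 0.41, -0.881, 0.818], [-0.002, -0.907, -0.422, 0.441], [0.0, 0.0, 0.0, 1.0]]
```

View pics/top0.png

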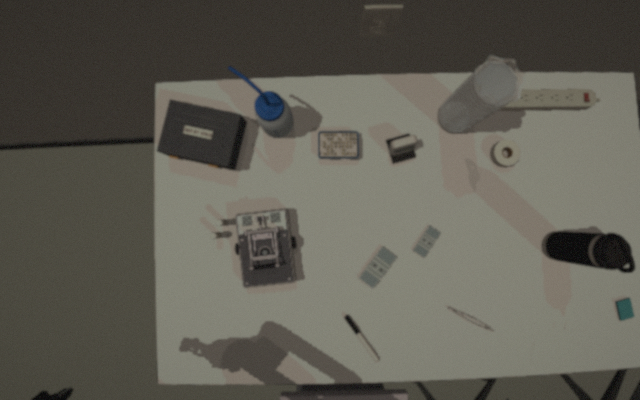

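View pics/side0.png

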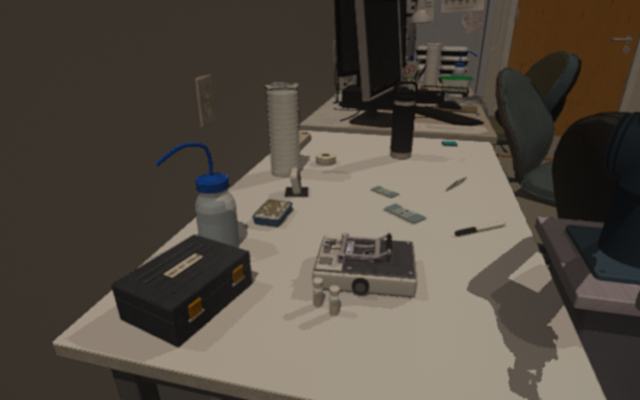

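The top view shows the imager at (267,246) with its front facing down in the picture. The two chambers are at (378,266) and (427,240), the vials at (225,222) and (220,235), and the tip rack at (339,145).

```bash
python3 - <<'E'
from h import *
z=np.load('top0.npz'); im=z['im'];W=z['W'];d=z['d'];c=eyes.calibration('top')
cv2.imwrite('pics/crop1.png',cv2.resize(im[195:305,205:345],None,fx=5.5,fy=5.4,interpolation=cv2.INTER_CUBIC))
g=im.astype(int)
ref=np.median(im[225:300,310:460].reshape(-1,3),0); print('desk',ref)
m=(np.abs(g-cv2.GaussianBlur(im,(0,0),25)).sum(2)>0)
m=((ref-g).clip(0).max(2)>22).astype(np.uint8)*255
for (x0,y0,x1,y1) in((345,225,460,300),(225,195,310,300)):
    q=np.zeros_like(m);q[y0:y1,x0:x1]=m[y0:y1,x0:x1]
    for k in cv2.findContours(q,cv2.RETR_EXTERNAL,cv2.CHAIN_APPROX_NONE)[0]:
        if cv2.contourArea(k)<80: continue
        p=onz(c,W,k[:,0],0.005)[:,:2]
        r=cv2.minAreaRect((p*1000).astype(np.float32)); print(cv2.minAreaRect(k),r)
E
```

```text
desk [119. 132. 132.]
((377.8438720703125, 266.802978515625), (19.144916534423828, 40.24091339111328), 37.5685920715332) ((466.04107666015625, -92.83995819091797), (47.05006790161133, 99.15238189697266), 50.65990447998047)
((426.4999694824219, 241.0), (14.144854545593262, 30.50851058959961), 33.690067291259766) ((525.9215087890625, -215.4388427734375), (35.016483306884766, 75.9153823852539), 54.01629638671875)
((265.9519348144531, 247.7657928466797), (76.0146484375, 75.89550018310547), 83.1572265625) ((520.1553955078125, 183.35382080078125), (187.944091796875, 190.1480255126953), 5.288492202758789)
```

View pics/crop1.png

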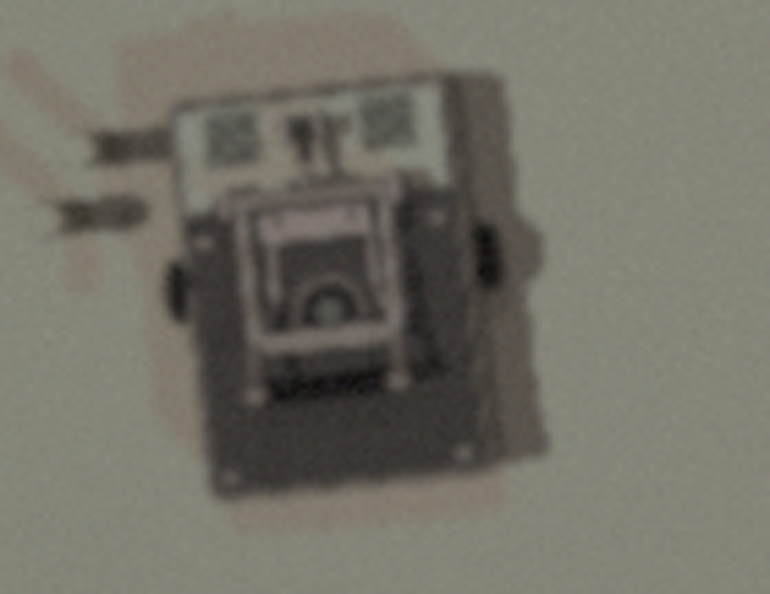

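The crop shows the imager with its clip shut. The grip bar runs from about (258,395) to (400,378), and the round window is at (328,303). Next I fit the imager's pose from depth and take the small 76x35 chamber as the target.

```bash
python3 - <<'E'
from h import *
for n in('top','side'):
    z=np.load(n+'0.npz'); W=z['W'];d=z['d'];c=eyes.calibration(n)
    v,u=np.mgrid[0:400,0:640]; uv=np.c_[u.ravel(),v.ravel()]
    P=ondepth(c,W,uv,d); ok=d.ravel()>0
    b=ok&(P[:,0]>.38)&(P[:,0]<.66)&(P[:,1]>.06)&(P[:,1]<.32)
    for lo,hi in((.035,.052),(.035,.09)):
        q=P[b&(P[:,2]>lo)&(P[:,2]<hi)]
        print(n,len(q),q[:,2].mean(),cv2.minAreaRect((q[:,:2]*1000).astype(np.float32)))
    m=(b&(P[:,2]>.038)&(P[:,2]<.052)).reshape(400,640).astype(np.uint8)
    k=max(cv2.findContours(m,cv2.RETR_EXTERNAL,cv2.CHAIN_APPROX_NONE)[0],key=cv2.contourArea)
    p=onz(c,W,k[:,0],.045)[:,:2]; print(cv2.minAreaRect((p*1000).astype(np.float32)))
    if n=='top':
        # desk height check, bar dark pixels, and crop points
        print('desk z',np.median(P[ok&(np.abs(P[:,0]-.5)<.03)&(np.abs(P[:,1])<.03)][:,2]))
        f=lambda a,b:(205+a/5.5,195+b/5.4)
        print(onz(c,W,[f(215,495),f(175,105)],.045).round(4),onz(c,W,[f(328,386)],.071).round(4), onz(c,W,[f(328,303)],.045).round(4))
E
```

```text
top 3339 0.04371073507931758 ((519.6398315429688, 206.97023010253906), (180.33753967285156, 197.2113800048828), 5.633629322052002)
top 4038 0.04691115903256694 ((519.6398315429688, 206.97023010253906), (180.33753967285156, 197.2113800048828), 5.633629322052002)
((522.6528930664062, 179.66001892089844), (176.6246337890625, 124.96690368652344), 4.962188243865967)
desk z -0.0008571273483095609
[[0.4318 0.2302 0.045 ]
 [0.6036 0.2443 0.045 ]] [[0.4817 0.1756 0.071 ]] [[0.5149 0.1792 0.045 ]]
side 3344 0.042861280571435935 ((518.259765625, 215.4923858642578), (176.58984375, 186.5328826904297), 5.4952545166015625)
side 4084 0.04612411478621804 ((518.259765625, 215.4923858642578), (176.58984375, 186.5328826904297), 5.4952545166015625)
((519.8815307617188, 191.38540649414062), (171.38404846191406, 127.4540023803711), 5.1404500007629395)
```

arm_command --pt "-1 -35.3 -17.6 0 1.02" --pt "-1 -35.3 -17.6 0 1.02" --pt "-1 -35.3 -17.6 0 1.02" --pt "-1 -35.3 -17.6 0 1.02" --pt "-1 -35.3 -17.6 0 1.02" --pt "-1 -35.3 -17.6 0 1.02" --pt "-1 -35.3 -17.6 0 1.02" --pt "-1 -35.3 -17.6 0 1.02" --pt "-1 -35.3 -17.6 0 1.02" --pt "-1 -35.3 -17.6 0 1.02"

```text
clock: 1.35
tool_pos: [0.482, 0.178, 0.2313]
orientation: [0.675, 0.738, -0.0, -0.0]
contact_force: [-0.2, 0.1, 0.1]
opening: 0.999
gripper_force: 0.0
```

```bash
python3 - <<'E'
from h import *
print(T().round(4).tolist(),readout.sense()['joint_positions'])
im,d,c,W=grab('wrist');print(c, W.round(3).tolist());cv2.imwrite('pics/w1.png',im);np.savez('w1.npz',im=im,d=d,W=W)
E
```

```text
[[-0.0893, 0.996, -0.0004, 0.482], [0.996, 0.0893, 0.0003, 0.178], [0.0003, -0.0003, -1.0, 0.2313], [0.0, 0.0, 0.0, 1.0]] [1.36195787e-01 1.93507492e-01 1.61949683e+00 3.67273047e-04
 1.32890163e+00 4.66400982e-02]
{'fx': 356.7249217049844, 'fy': 356.7249217049844, 'cx': 313.9645263002084, 'cy': 196.27255781186844, 'k1': -0.07847033376247094, 'tool_from_camera': array([[ 3.44432580e-05, -9.60978491e-01, -2.76623100e-01,
         6.98474099e-02],
       [ 9.99999760e-01, -1.58387370e-04,  6.74745188e-04,
         9.94271728e-04],
       [-6.92229217e-04, -2.76623057e-01,  9.60978254e-01,
        -1.42075798e-01],
       [ 0.00000000e+00,  0.00000000e+00,  0.00000000e+00,
         1.00000000e+00]])} [[0.996, 0.086, 0.025, 0.477], [0.089, -0.957, -0.275, 0.248], [0.0, 0.276, -0.961, 0.373], [0.0, 0.0, 0.0, 1.0]]
```

View pics/w1.png

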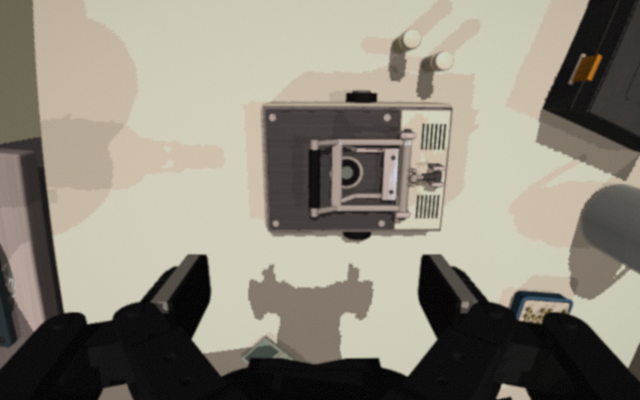

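The wrist view shows the imager box at columns 263–450 and rows 103–233, with the black grip bar at column 315, rows 145–215. The window is at (348,173) and the vials at (410,40) and (442,62).

```bash
python3 - <<'E'
from h import *
z=np.load('w1.npz'); im=z['im'];W=z['W'];d=z['d'];c=eyes.calibration('wrist')
# stage/box outline from depth
v,u=np.mgrid[0:250,240:470]; uv=np.c_[u.ravel(),v.ravel()]
P=ondepth(c,W,uv,d)
m=((P[:,2]>.037)&(P[:,2]<.052)).reshape(u.shape).astype(np.uint8)
m=cv2.morphologyEx(m,cv2.MORPH_OPEN,np.ones((5,5)))
k=max(cv2.findContours(m,cv2.RETR_EXTERNAL,cv2.CHAIN_APPROX_NONE)[0],key=cv2.contourArea)[:,0]+[240,0]
p=onz(c,W,k,.045)[:,:2]; print(cv2.minAreaRect((p*1000).astype(np.float32)))
# bar: dark px
g=im.max(2); b=np.zeros_like(g); b[135:225,300:330]=(g[135:225,300:330]<25)*255
k=max(cv2.findContours(b,cv2.RETR_EXTERNAL,cv2.CHAIN_APPROX_NONE)[0],key=cv2.contourArea)[:,0]
print(cv2.minAreaRect(k)); p=onz(c,W,k,.071)[:,:2]; print('bar',cv2.minAreaRect((p*1000).astype(np.float32)))
print('bar depth pts',ondepth(c,W,[(315,165),(315,180),(315,195)],d).round(4))
print('screws',onz(c,W,[(272,118),(387,118),(275,224),(388,224)],.045).round(4),'window',onz(c,W,[(348,173)],.045).round(4))
print('vials',onz(c,W,[(410,38),(442,60)],.05).round(3))
E
```

```text
((522.5157470703125, 182.1849822998047), (172.8282012939453, 121.98648834228516), 5.068660259246826)
((313.73297119140625, 178.48216247558594), (9.811300277709961, 55.19438171386719), 1.3322198390960693)
bar ((483.08087158203125, 176.54385375976562), (8.48696517944336, 49.280662536621094), 4.0333404541015625)
bar depth pts [[0.483  0.1898 0.0751]
 [0.4842 0.1767 0.0746]
 [0.4854 0.1634 0.0749]]
screws [[0.4409 0.2236 0.045 ]
 [0.5447 0.2331 0.045 ]
 [0.4498 0.122  0.045 ]
 [0.5604 0.1318 0.045 ]] window [[0.5152 0.1792 0.045 ]]
vials [[0.554 0.302 0.05 ]
 [0.585 0.288 0.05 ]]
```

arm_command --pt "-0.2 -0.1 0.1 6 0" --pt "-0.2 -0.1 0.1 12 0" --pt "-0.2 -0.1 0.1 14 0" --pt "-0.2 -0.1 0.1 15.5 0" --pt "-0.2 -0.1 0.1 16.7 0" --pt "-0.2 -0.1 0.1 16.7 0" --pt "0.5 -0.1 0.1 16.7 0" --pt "1 -0.1 0.1 16.7 0" --pt "1 -0.1 0.1 16.7 0" --pt "1 -0.1 0.1 16.7 0" --pt "1 -0.1 0.1 16.7 0" --pt "1 -0.1 0.1 16.7 0" --force 25

```text
clock: 2.9
tool_pos: [0.4823, 0.1755, 0.065]
orientation: [0.676, 0.737, -0.001, -0.001]
contact_force: [-7.1, -0.3, 6.9]
opening: 0.104
gripper_force: 26.1
```

arm_command --pt "1 0 0.1 -0.8 0" --pt "1 0 0.4 -1.6 0" --pt "1 0 0.7 -2.35 0" --pt "1 0 1.1 -3.1 0" --pt "1 0 1.6 -3.8 0" --pt "1 0 2.1 -4.4 0" --pt "1 0 2.1 -4.4 0" --force 30

```text
clock: 3.78
tool_pos: [0.5006, 0.1772, 0.1086]
orientation: [0.676, 0.737, -0.004, -0.003]
contact_force: [-15.6, -1.4, 8.6]
opening: 0.1
gripper_force: 29.6
```

arm_command --pt "1 0 -0.25 -0.15 0" --pt "1 0 0.4 -0.75 0" --pt "1 0 1.0 -1.25 0" --pt "1 0 1.7 -1.7 0" --pt "1 0 2.45 -2.1 0" --pt "1 0 3.2 -2.4 0" --pt "1 0 4.0 -2.6 0" --pt "1 0 4.0 -2.6 0"

```text
clock: 4.78
tool_pos: [0.5471, 0.1814, 0.1364]
orientation: [0.676, 0.737, 0.002, 0.001]
contact_force: [-2.2, 0.7, 7.9]
opening: 0.096
gripper_force: 31.3
```

arm_command --pt "1 0 0.7 -0.25 0" --pt "1 0 1.5 -0.35 0" --pt "1 0 2.3 -0.3 0" --pt "1 0 3.1 -0.2 0" --pt "1 0 3.9 -0.05 0" --pt "1 0 4.4 0.15 0" --pt "1 0 4.4 0.15 0"

```text
clock: 5.65
tool_pos: [0.5897, 0.1851, 0.1327]
orientation: [0.676, 0.737, 0.001, 0.0]
contact_force: [0.8, 3.3, 3.2]
opening: 0.096
gripper_force: 31.7
```

arm_command --pt "0.4 0 0 0 0" --pt "0 0 0 0 0" --pt "-0.2 0 0 0 0" --pt "-0.2 0 0 0 0" --pt "-0.2 0 0 -2 0" --pt "-0.2 0 0 -5 0" --pt "-0.2 0 0 -8 0" --pt "-0.2 0 0 -8 0"

```text
clock: 6.65
tool_pos: [0.5902, 0.185, 0.2157]
orientation: [0.676, 0.737, 0.002, 0.002]
contact_force: [-0.4, -0.2, -0.1]
opening: 0.6
gripper_force: 0.0
```

```bash
python3 - <<'E'
from h import *
M=T();print(M.round(4).tolist())
im,d,c,W=grab('side')
v,u=np.mgrid[200:320,280:450]; P=ondepth(c,W,np.c_[u.ravel(),v.ravel()],d)
q=P[(P[:,2]>.075)&(P[:,2]<.16)&(P[:,0]>.5)&(P[:,0]<.66)&(P[:,1]<.26)&(P[:,1]>.12)]
print(len(q)); 
if len(q): t=q[q[:,2]>.115]; print(np.median(t,0),t[:,2].max())
a=(.5260,-.2155)
# chamber refine from top view
im,d,c,W=grab('top'); g=im.astype(int); ref=np.array([119,132,132])
m=np.zeros(im.shape[:2],np.uint8); m[220:262,405:450]=((ref-g[220:262,405:450]).max(2)>22)*255
k=max(cv2.findContours(m,cv2.RETR_EXTERNAL,cv2.CHAIN_APPROX_NONE)[0],key=cv2.contourArea)[:,0]
r=cv2.minAreaRect((onz(c,W,k,.005)[:,:2]*1000).astype(np.float32));print(r)
ax=np.radians(r[2]+90-180); cen=np.array(r[0])/1000; e=np.array([np.cos(ax),np.sin(ax)])
gp=cen-.018*e; print('grip',gp,'yaw',r[2]-90)
# tool y target: perpendicular to chamber
D=M[:3,:3].T@np.r_[gp-M[:2,3],0]*100; print('shift cm',D,'now y ang',np.degrees(np.arctan2(M[1,1],M[0,1])))
E
```

```text
[[-0.0869, 0.9962, 0.0057, 0.5902], [0.9962, 0.0869, 0.0006, 0.185], [0.0001, 0.0057, -1.0, 0.2157], [0.0, 0.0, 0.0, 1.0]]
321
[0.58083829 0.19745729 0.12468674] 0.14063615013323377
((527.9388427734375, -191.69427490234375), (59.49980545043945, 101.14727783203125), 88.23511505126953)
grip [ 0.50994738 -0.19113991] yaw -1.7648849487304688
shift cm [-36.77119678 -11.26862865  -0.06831548] now y ang 4.986523731509862
```

arm_command --pt "-0.6 -6 -1.8 0 -0.15" --pt "-0.6 -12 -3.6 0 -0.3" --pt "-0.6 -18 -5.4 0 -0.45" --pt "-0.6 -24 -7.2 0 -0.6" --pt "-0.6 -30 -9 0 -0.75" --pt "-0.6 -36 -10.8 2 -0.855" --pt "-0.6 -38.2 -11.2 4 -0.855" --pt "-0.6 -38.2 -11.2 5 -0.855" --pt "-0.6 -38.2 -11.2 5 -0.855" --pt "-0.6 -38.2 -11.2 5 -0.855"

```text
clock: 8.0
tool_pos: [0.5107, -0.2043, 0.1631]
orientation: [0.309, 0.951, 0.0, 0.0]
contact_force: [0.7, -0.3, 0.7]
opening: 0.796
gripper_force: 0.0
```

```bash
python3 - <<'E'
from h import *
M=T();print(M.round(4).tolist())
im,d,c,W=grab('wrist');np.savez('w2.npz',im=im,d=d,W=W,M=M);cv2.imwrite('pics/w2.png',im)
E
```

```text
[[-0.8096, 0.5869, 0.0003, 0.5107], [0.5869, 0.8096, 0.0001, -0.2043], [-0.0002, 0.0003, -1.0, 0.1631], [0.0, 0.0, 0.0, 1.0]]
```

View pics/w2.png

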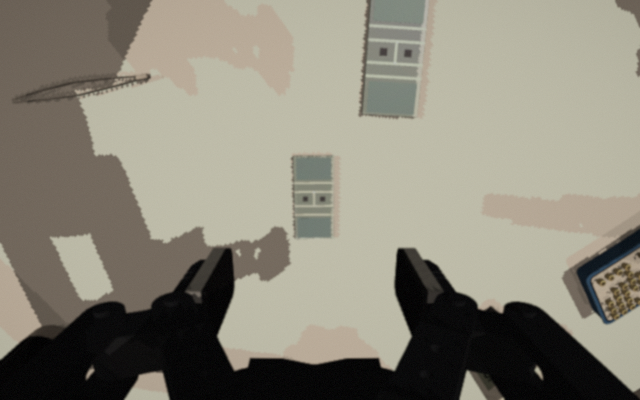

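The target chamber is centred at (313,196), spanning columns 292–333 and rows 155–238. The larger decoy is at (393,55).

```bash
python3 - <<'E'
from h import *
z=np.load('w2.npz'); im=z['im'];W=z['W'];M=z['M'];d=z['d'];c=eyes.calibration('wrist')
for t in (10,18,26):
    g=im.astype(int); hsv=cv2.cvtColor(im,cv2.COLOR_BGR2HSV)
    m=np.zeros(im.shape[:2],np.uint8); s=np.s_[145:248,282:345]
    m[s]=((g[...,0]-g[...,2])[s]>-t+10)*255; m=cv2.morphologyEx(m,cv2.MORPH_CLOSE,np.ones((9,9)))
    k=max(cv2.findContours(m,cv2.RETR_EXTERNAL,cv2.CHAIN_APPROX_NONE)[0],key=cv2.contourArea)[:,0]
    p=onz(c,W,k,.005); q=(p-M[:3,3])@M[:3,:3]*1000
    print(t,cv2.boundingRect(k),cv2.minAreaRect(p[:,:2].astype(np.float32)*1000),'tool mm',cv2.minAreaRect(q[:,:2].astype(np.float32)))
E
```

```text
10 (297, 159, 33, 20) ((504.63494873046875, -200.21153259277344), (27.584583282470703, 16.596826553344727), 54.055179595947266) tool mm ((7.345733642578125, -0.2806234359741211), (16.596820831298828, 27.58458137512207), 0.005363855976611376)
18 (296, 157, 35, 23) ((504.2923278808594, -199.97634887695312), (29.355730056762695, 19.199657440185547), 54.0488166809082) tool mm ((7.76124906539917, -0.29108238220214844), (19.199642181396484, 29.355710983276367), 0.013028860092163086)
26 (293, 156, 39, 83) ((525.9719848632812, -216.2852325439453), (32.55018615722656, 75.26165771484375), 54.82288360595703) tool mm ((-19.363712310791016, -0.7711029052734375), (32.550148010253906, 75.26168823242188), 89.23756408691406)
```

arm_command --pt "0 0.2 -0.04 5 0" --pt "0 0.2 -0.04 10 0" --pt "0 0.2 -0.04 13.5 0" --pt "0 0.2 -0.04 15 0" --pt "0 0.2 -0.04 15.5 0" --pt "0 0.2 -0.04 15.7 0" --pt "0 0.2 -0.04 15.7 0" --force 20

```text
clock: 8.93
tool_pos: [0.5093, -0.2051, 0.007]
orientation: [0.309, 0.951, -0.0, 0.001]
contact_force: [0.4, 0.4, -0.6]
opening: 0.502
gripper_force: 0.0
```

arm_command --pt "0 0 0 0.2 0" --pt "0 0 0 0.4 0" --pt "0 0 0 0.6 0" --pt "0 0 0 0.6 0"

```text
clock: 9.43
tool_pos: [0.5083, -0.2045, -0.0004]
orientation: [0.309, 0.951, 0.0, -0.0]
contact_force: [0.7, -0.2, 0.9]
opening: 0.503
gripper_force: 0.0
```

arm_command --pt "0 0 0 0.1 0" --pt "0 0 0 0.2 0" --pt "0 0 0 0.2 0"

```text
clock: 9.8
tool_pos: [0.5085, -0.2046, -0.0018]
orientation: [0.309, 0.951, -0.0, 0.0]
contact_force: [-1.9, 0.7, 4.4]
opening: 0.5
gripper_force: 2.3
```

arm_command --pt "0 0 0 -0.2 0" --pt "0.2 0 0 -0.2 0" --pt "1 0 0 -0.2 0" --pt "1 0 0 -0.2 0" --pt "1 0 0 -0.2 0"

```text
clock: 10.42
tool_pos: [0.5086, -0.2047, 0.0002]
orientation: [0.309, 0.951, -0.0, 0.0]
contact_force: [-1.6, 1.2, 4.9]
opening: 0.401
gripper_force: 19.6
```

arm_command --pt "1 0 0 -2 0" --pt "1 0 0 -5 0" --pt "1 0 0 -9 0" --pt "1 3 3 -10 -0.1" --pt "1 6.5 6.6 -10 -0.22" --pt "1 10 10.2 -10 -0.34" --pt "1 13.5 13.8 -10 -0.46" --pt "1 17 17.3 -10 -0.58" --pt "1 20.5 20.8 -10 -0.68" --pt "1 24 24.4 -10 -0.716" --pt "1 26.9 27.4 -9 -0.716" --pt "1 26.9 27.4 -9 -0.716" --pt "1 26.9 27.4 -9 -0.716"

```text
clock: 12.05
tool_pos: [0.452, 0.175, 0.0896]
orientation: [-0.044, 0.999, -0.0, -0.0]
contact_force: [0.3, 0.6, -0.5]
opening: 0.399
gripper_force: 20.4
```

```bash
python3 - <<'E'
from h import *
M=T();print(M.round(4).tolist())
im,d,c,W=grab('wrist');np.savez('w3.npz',im=im,d=d,W=W,M=M);cv2.imwrite('pics/w3.png',im)
E
```

```text
[[-0.9961, -0.088, -0.0004, 0.452], [-0.088, 0.9961, -0.0004, 0.175], [0.0004, -0.0004, -1.0, 0.0896], [0.0, 0.0, 0.0, 1.0]]
```

View pics/w3.png

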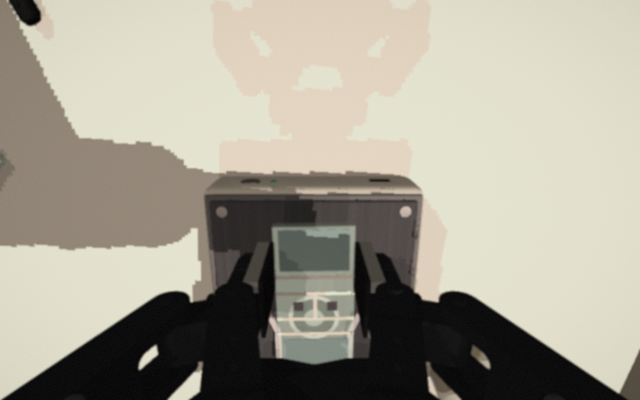

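The wrist view shows the chamber held straight, with its near edge at row 226, columns 272–356. The stage's front screws are at (221,212) and (405,212), and the box's front edge is at row 193. I'll check the sideways alignment and yaw.

```bash
python3 - <<'E'
from h import *
z=np.load('w3.npz'); im=z['im'];W=z['W'];M=z['M'];c=eyes.calibration('wrist')
f=lambda uv,zz:((onz(c,W,uv,zz)-M[:3,3])@M[:3,:3]*1000).round(1)[:,:2]
g=cv2.cvtColor(im,cv2.COLOR_BGR2GRAY)
def cen(u,v,w=9):
    p=g[v-w:v+w+1,u-w:u+w+1].astype(float);p=(p-p.max()*.75).clip(0);Y,X=np.mgrid[-w:w+1,-w:w+1];return (u+(p*X).sum()/p.sum(),v+(p*Y).sum()/p.sum())
s=[cen(221,212,8),cen(405,212,8)];print(s,'screws',f(s,.045))
print('chamber corners',f([(272,226),(356,226)],.0945))
# box side edges
print('front corners',f([(206,195),(421,195)],.045), 'rows',[ [x for x in range(190,440) if abs(int(g[r,x])-int(g[r,x-2]))>25] for r in (205,220)])
E
```

```text
[(np.float64(221.2805662805663), np.float64(211.36164736164736)), (np.float64(405.25958957485494), np.float64(210.91488440557623))] screws [[  6.7 -51.8]
 [  6.9  50.2]]
chamber corners [[ 17.  -17.7]
 [ 17.   16.8]]
front corners [[ 16.1 -59.6]
 [ 16.1  58.3]] rows [[205, 206, 418, 419, 422, 423, 424], [206, 207, 208, 417, 418, 420, 421, 422, 423]]
```

arm_command --pt "1 0 -0.04 2 0" --pt "1 0 -0.04 3.5 0" --pt "1 0 -0.04 4.1 0" --pt "1 0 -0.04 4.3 0" --pt "1 0 -0.04 4.4 0" --pt "1 0 -0.04 4.4 0"

```text
clock: 12.85
tool_pos: [0.4524, 0.1749, 0.0461]
orientation: [-0.044, 0.999, 0.0, 0.0]
contact_force: [0.2, -0.1, -0.3]
opening: 0.402
gripper_force: 20.4
```

arm_command --pt "1 0 0 0.05 0" --pt "1 0 0 0.1 0" --pt "1 0 0 0.12 0" --pt "1 0 0 0.12 0"

```text
clock: 13.35
tool_pos: [0.4522, 0.1749, 0.0451]
orientation: [-0.044, 0.999, 0.0, 0.0]
contact_force: [-2.8, 0.1, 5.0]
opening: 0.402
gripper_force: 20.9
```

arm_command --pt "1 -0.5 0 -0.03 0" --pt "1 -1.0 0 -0.03 0" --pt "1 -1.5 0 -0.03 0" --pt "1 -2.0 0 -0.03 0" --pt "1 -2.5 0 -0.03 0" --pt "1 -3.0 0 -0.03 0" --pt "1 -3.3 0 -0.03 0" --pt "1 -3.5 0 -0.03 0" --pt "1 -3.5 0 -0.03 0"

```text
clock: 14.48
tool_pos: [0.4855, 0.1778, 0.0451]
orientation: [-0.044, 0.999, -0.0, -0.001]
contact_force: [-5.5, -0.3, 7.1]
opening: 0.398
gripper_force: 21.1
```

arm_command --pt "1 -0.2 0 -0.02 0" --pt "1 -0.4 0 -0.02 0" --pt "1 -0.6 0 -0.02 0" --pt "1 -0.6 0 -0.02 0"

```text
clock: 14.98
tool_pos: [0.4919, 0.1783, 0.0452]
orientation: [-0.044, 0.999, -0.0, -0.001]
contact_force: [-5.9, -0.9, 6.3]
opening: 0.4
gripper_force: 21.0
```

arm_command --pt "1 -0.1 0 0 0" --pt "1 -0.2 0 0 0" --pt "1 -0.2 0 0 0"

```text
clock: 15.35
tool_pos: [0.4919, 0.1783, 0.0451]
orientation: [-0.044, 0.999, -0.0, -0.003]
contact_force: [-9.5, -0.7, 12.3]
opening: 0.4
gripper_force: 21.5
```

arm_command --pt "1 0.05 0 -0.05 0" --pt "0.1 0.05 0 -0.05 0" --pt "-0.1 0.05 0 -0.05 0" --pt "-0.1 0.05 0 -0.05 0" --pt "-0.1 0.5 0 -2 0" --pt "-0.1 4 0 -5 0" --pt "-0.1 5 0 -9 0" --pt "-0.1 5 0 -10 0" --pt "-0.1 5 0 -10 0"

```text
clock: 16.48
tool_pos: [0.4461, 0.1743, 0.1456]
orientation: [-0.044, 0.999, 0.0, 0.001]
contact_force: [0.6, -0.3, -0.0]
opening: 0.547
gripper_force: 0.0
```

```bash
python3 - <<'E'
from h import *
M=T();print(M.round(4).tolist())
im,d,c,W=grab('wrist');np.savez('w4.npz',im=im,d=d,W=W,M=M);cv2.imwrite('pics/w4.png',im)
E
```

```text
[[-0.9962, -0.087, 0.0024, 0.4461], [-0.087, 0.9962, 0.0003, 0.1743], [-0.0024, 0.0001, -1.0, 0.1456], [0.0, 0.0, 0.0, 1.0]]
```

View pics/w4.png

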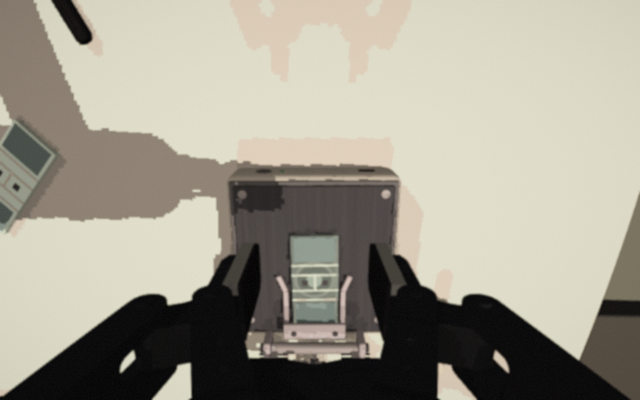

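The chamber now sits between the guides with its far end at the stop (row 323). Its front edge is at row 236, columns 289–339, and the screws are at (242,195) and (386,194).

```bash
python3 - <<'E'
from h import *
z=np.load('w4.npz'); im=z['im'];W=z['W'];M=z['M'];c=eyes.calibration('wrist')
w=lambda uv,zz:onz(c,W,uv,zz)
o=np.array([.5225,.181]);y=.0885;Ri=np.array([[np.cos(y),np.sin(y)],[-np.sin(y),np.cos(y)]])
f=lambda uv,zz:((w(uv,zz)[:,:2]-o)@Ri.T*1000).round(1)
g=cv2.cvtColor(im,cv2.COLOR_BGR2GRAY).astype(int)
print(f([(242,195),(386,194)],.045).tolist(),'front edge',f([(290,236),(338,236)],.05).tolist(),'front corners box',f([(230,182),(398,182)],.045).tolist())
print('far end',f([(292,323),(337,323)],.05).tolist(), 'stop lip front', f([(284,325),(345,325)],.056).tolist())
print([int(v) for v in g[225:330,330]])
E
```

```text
[[-76.7, -51.4], [-77.2, 50.8]] front edge [[-47.4, -17.6], [-47.4, 16.9]] front corners box [[-86.2, -59.3], [-86.0, 58.8]]
far end [[26.3, -17.7], [26.3, 17.6]] stop lip front [[23.7, -23.4], [23.8, 23.3]]
[77, 77, 76, 75, 69, 70, 67, 59, 54, 60, 90, 116, 132, 142, 150, 153, 153, 154, 150, 152, 154, 154, 154, 153, 153, 153, 152, 152, 153, 154, 154, 152, 153, 154, 154, 152, 145, 137, 149, 181, 199, 181, 149, 140, 143, 148, 147, 150, 164, 188, 189, 163, 136, 125, 124, 123, 125, 125, 131, 136, 138, 141, 147, 161, 187, 196, 173, 141, 130, 130, 131, 130, 143, 174, 188, 173, 141, 123, 125, 130, 130, 132, 131, 130, 131, 130, 130, 130, 130, 131, 130, 130, 129, 126, 105, 80, 67, 64, 81, 117, 150, 165, 171, 172, 172]
```

arm_command --pt "-0.2 0 0 -4 0" --pt "-0.2 0 0 -7.5 0.18" --pt "-0.2 -2 0 -7.5 0.36" --pt "-0.2 -5 0 -7.5 0.54" --pt "-0.2 -8 0 -7.5 0.72" --pt "-0.2 -11 0 -7.5 0.9" --pt "-0.2 -14 0 -7.5 1.08" --pt "-0.2 -14.9 0 -7.5 1.26" --pt "-0.2 -14.9 0 -7.5 1.44" --pt "-0.2 -14.9 0 -7.5 1.57" --pt "-0.2 -14.9 0 -7.5 1.57" --pt "-0.2 -14.9 0 -7.5 1.57"

```text
clock: 18.02
tool_pos: [0.5934, 0.1871, 0.2188]
orientation: [0.674, 0.738, -0.001, -0.001]
contact_force: [0.5, 0.2, 0.7]
opening: 0.6
gripper_force: 0.0
```

```bash
python3 - <<'E'
from h import *
M=T();print(M.round(4).tolist())
im,d,c,W=grab('wrist');np.savez('w5.npz',im=im,d=d,W=W,M=M);cv2.imwrite('pics/w5.png',im)
E
```

```text
[[-0.0902, 0.9959, -0.0019, 0.5934], [0.9959, 0.0902, -0.0003, 0.1871], [-0.0001, -0.002, -1.0, 0.2188], [0.0, 0.0, 0.0, 1.0]]
```

View pics/w5.png

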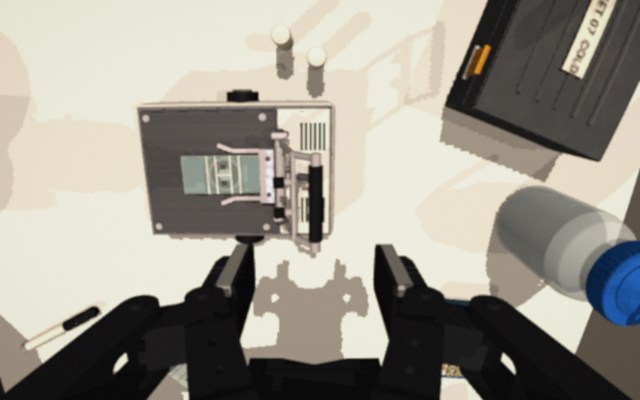

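The bar stands upright and clear at column 316, rows 153–240, midway between the fingers. The chamber is still at the stop.

arm_command --pt "-0.2 0 0.15 4 0" --pt "-0.2 0 0.15 7 0" --pt "-0.2 0 0.15 8.9 0" --pt "-0.2 0 0.15 8.9 0" --pt "0.4 0 0.15 8.9 0" --pt "1 0 0.15 8.9 0" --pt "1 0 0.15 8.9 0" --pt "1 0 0.15 8.9 0" --pt "1 0 0.15 8.9 0" --pt "1 0 0.15 8.9 0" --force 30

```text
clock: 19.32
tool_pos: [0.5942, 0.1873, 0.1325]
orientation: [0.675, 0.738, -0.0, -0.0]
contact_force: [-4.2, -0.3, 4.7]
opening: 0.098
gripper_force: 29.5
```

arm_command --pt "0.5 0 -0.05 0.25 0" --pt "0.3 0 -0.05 0.35 0" --pt "0.3 0 -0.05 0.35 0" --pt "1 0 -0.05 0.35 0" --pt "1 0 -0.05 0.35 0" --pt "1 0 -0.05 0.35 0" --pt "1 0 -0.05 0.35 0" --force 40

```text
clock: 20.2
tool_pos: [0.5941, 0.1872, 0.1276]
orientation: [0.675, 0.738, -0.0, -0.0]
contact_force: [-3.7, -0.4, 3.2]
opening: 0.096
gripper_force: 39.2
```

arm_command --pt "1 0 -0.8 -0.25 0" --pt "1 0 -1.6 -0.45 0" --pt "1 0 -2.4 -0.55 0" --pt "1 0 -3.25 -0.57 0" --pt "1 0 -4.05 -0.5 0" --pt "1 0 -4.9 -0.35 0" --pt "1 0 -4.9 -0.35 0"

```text
clock: 21.08
tool_pos: [0.545, 0.1828, 0.1322]
orientation: [0.675, 0.738, 0.0, 0.0]
contact_force: [1.0, -1.2, 8.7]
opening: 0.093
gripper_force: 41.1
```

arm_command --pt "1 0 -0.8 0.1 0" --pt "1 0 -1.55 0.4 0" --pt "1 0 -2.3 0.8 0" --pt "1 0 -3.0 1.25 0" --pt "1 0 -3.65 1.75 0" --pt "1 0 -4.25 2.35 0" --pt "1 0 -4.25 2.35 0"

```text
clock: 21.95
tool_pos: [0.5023, 0.179, 0.1064]
orientation: [0.675, 0.738, -0.001, -0.001]
contact_force: [3.5, -1.1, -3.4]
opening: 0.094
gripper_force: 40.6
```

arm_command --pt "1 0 -0.5 0.65 0" --pt "1 0 -0.95 1.32 0" --pt "1 0 -1.35 2.05 0" --pt "1 0 -1.65 2.8 0" --pt "1 0 -1.8 3.2 0" --pt "1 0 -1.8 3.2 0"

```text
clock: 22.7
tool_pos: [0.4851, 0.1776, 0.0751]
orientation: [0.675, 0.737, -0.0, -0.0]
contact_force: [2.7, -1.6, -1.2]
opening: 0.094
gripper_force: 41.9
```

arm_command --pt "1 0 -0.1 0.25 0" --pt "1 0 -0.15 0.5 0" --pt "1 0 -0.2 0.65 0" --pt "1 0 -0.2 0.7 0" --pt "1 0 -0.2 0.7 0"

```text
clock: 23.32
tool_pos: [0.4834, 0.1775, 0.0685]
orientation: [0.675, 0.738, -0.0, -0.0]
contact_force: [3.2, -0.6, -1.3]
opening: 0.094
gripper_force: 42.2
```

arm_command --pt "1 0 -0.03 0.1 0" --pt "1 0 -0.05 0.2 0" --pt "1 0 -0.05 0.2 0"

```text
clock: 23.7
tool_pos: [0.4832, 0.1774, 0.0673]
orientation: [0.675, 0.738, 0.0, 0.0]
contact_force: [0.9, -1.2, 5.3]
opening: 0.094
gripper_force: 42.9
```

arm_command --pt "1 0 0 -0.08 0" --pt "0.6 0 0 -0.08 0" --pt "0.3 0 0 -0.08 0" --pt "0.3 0 0 -0.08 0" --pt "0.3 0 0 -1 0" --pt "0.3 0 0 -3 0" --pt "0.3 0 0 -8 0" --pt "0.3 0 0 -14 0" --pt "0.3 0 0 -14 0" --pt "0.3 0 0 -14 0"

```text
clock: 24.95
tool_pos: [0.4827, 0.1774, 0.2069]
orientation: [0.675, 0.738, 0.0, 0.0]
contact_force: [-1.0, 0.9, -0.2]
opening: 0.348
gripper_force: 0.0
```

```bash
python3 - <<'E'
from h import *
im,d,c,W=grab('wrist');cv2.imwrite('pics/w6.png',im)
g=im.max(2)
o=np.array([.5225,.181]);y=.0885;Ri=np.array([[np.cos(y),np.sin(y)],[-np.sin(y),np.cos(y)]])
v,u=np.mgrid[120:240,240:420]; P=ondepth(c,W,np.c_[u.ravel(),v.ravel()],d); q=(P[:,:2]-o)@Ri.T
s=(abs(q[:,1])<.02)&(q[:,0]>-.05)&(q[:,0]<-.034)&(P[:,2]>.066); print('bar top z',np.percentile(P[s,2],[50,90]),q[s].mean(0))
E
```

```text
bar top z [0.08049256 0.08181631] [-0.03897328  0.00050634]
```

View pics/w6.png

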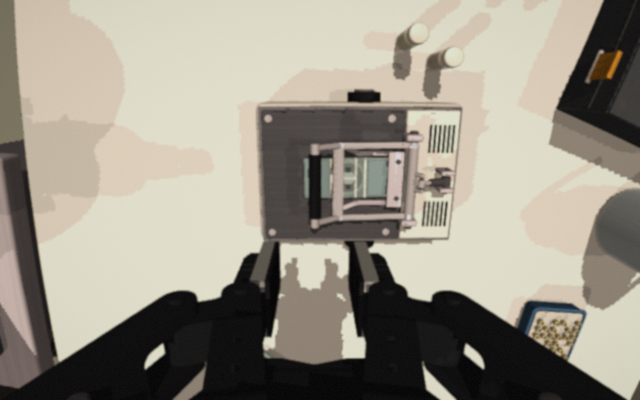

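The clip is shut on the chamber: the bar's top is at 81 mm, against 81.7 mm expected. The chamber's front edge is at column 305, its far end is under the lip, and the vials are still standing.

```bash
python3 -c "
from workcell import job
print(job.hand_in())"
```

```text
the job is handed in; nothing more can be done
None
```

The chamber is home under the rear stop's lip and held by the clip, which I lowered in the grip all the way. The vials still stood in the last picture and I did not go near the tip rack. I handed the job in after about 25 s of the 72 s, and no verdict was shown.

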